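# Lever open the bur case with the bench knife

### The job

Take the bench knife from the cork mat, work its blade through the notch in the front of the bur case and lever up the metal lid, then with the blade swing the lid over until it stays open past upright. Then lay the knife back down, without dropping it, with its whole length on the cork mat. Touch the case and its lid only with the knife, never with the gripper, and leave the other things on the bench where they are.

Things in the scene. Friction and masses are not known exactly. Their poses are not given: they have to be found in the camera images.
- case: grey steel bur case, fixed, 120 (x, front to back) x 150 (y) x 80 mm high; origin centre of underside, x towards the hinge, z up. Walls 6 mm. Flat metal lid 113 x 134 x 5 mm, recessed between the walls, no handle: top 78, underside 73 mm above the bench, front edge 7 mm behind the outer front face. Below the lid it is free down to 60 mm above the bench.
- notch (a point): notch in the front wall: 20 mm wide (along y), open at the top, cut down to a sill 68 mm above the bench, so that a 5 mm high gap is left between sill and lid underside. Point: middle of the sill's outer edge, 60 mm to the front (-x) of the case origin.
- hinge (a point): hinge axis of the lid (along the case's y), on the back wall, 120 mm behind the notch point and 75.5 mm above the bench (half the lid's thickness); axes as the case (it does not turn with the lid).
- lid (a joint): lid angle, 0 shut, 1.57 upright, 2.0 fully back on its stop. The lid weighs about 0.45 kg (varies), so levering its front edge takes 2 to 4 N; the hinge has slight friction: let go below about 1.35 rad the lid falls shut, past 1.6 it stays open.
- knife: bench knife, 70 g, lying on the mat: dark wooden handle 90 long (x) x 16 wide (y) x 18 mm high (z), then a stiff steel blade 65 long, 10 wide, 2 mm thick, flat level, at mid height of the handle (8 to 10 mm above its underside). Origin: centre of the handle's underside; x along the blade towards the tip, z up. Balance point about 10 mm ahead of the origin.
- knife_tip (a point): end of the blade, mid thickness, 110 mm ahead of the knife's origin and 9 mm above its underside; axes as the knife
- knife_butt (a point): end of the handle, 45 mm behind the knife's origin, 9 mm above its underside; axes as the knife
- mat: cork mat fixed to the bench, 240 (x) x 140 (y) x 4 mm thick; origin at the centre of its underside. The case and the mat may change places, left and right.
- mug: blue glazed mug, 80 mm across, 85 mm high; bystander
- stand: small round wooden stand, 60 mm across, 56 mm high with polishing wheels on pins; bystander, between the two working places
- pliers: steel pliers lying flat, 140 mm long, 10 mm high; bystander, between the two working places
- flux: amber bottle, 48 mm across, 100 mm high; bystander
- puck: black rubber puck, 64 mm across, 20 mm high; bystander
- jar: glass jar of brushes, 64 mm across, about 176 mm high; bystander
- file: hand tool with a blue plastic handle (a screwdriver) lying on the bench; bystander
There are look-alikes about, which are no part of the job. Several things look just like the knife: the one meant starts nearest to the robot's base.

How it is judged:
By the outcome, as a careful person would: the job done as asked, in the order asked, and still so for the second after the job is handed in, with the robot touching nothing.
It also fails if it takes over 72 s, if anything falls off the work surface, if the arm or the gripper's body presses on something with over 40 N, if the wrist force passes 120 N, or if a joint passes its speed limit or range.

### The arm

A 6-joint arm with a two-finger parallel gripper is mounted at the origin on the work surface. World frame = base frame: x ahead of the robot, y to its left, z up, the work surface at z = 0. Lengths are in m, angles in rad, forces in N, time in s.
With the tool pointing down it reaches from about 0.225 to 0.875 m from the base axis. Payload 3.4 kg.
Tool frame: the origin (TCP) lies on the centre line of the jaws, within the pads' length; the fingertips stand 11 mm ahead of it and the grasp point (between the pads) lies 8 mm behind it; z points along the fingers, y is the line along which they close (so a half turn about z gives the same grasp; the last joint's range is limited). The gripper opens to 85 mm and grips with 20 to 120 N. Pads are 22 mm wide; open, the fingers measure 114 mm over their backs; the gripper's body (76 mm by 85 mm) begins 54 mm behind the grasp point. The pads swing forward as they close: fully open they stand 13 mm farther back than shut.
Start: joints at [1.079, 0.276, 1.505, -0, 1.361, -0.121], TCP at [0.208, 0.536, 0.242] pointing down, gripper open.
Joint ranges: [-2.89, 2.89], [-0.75, 2.08], [0.22, 2.7], [-1.18, 4.32], [0.11, 2.71], [-2.7, 2.7]. Speed limits (rad/s): [2.57, 2.57, 3.14, 3.14, 3.14, 3.14].

### API

Orientations are given as a unit quaternion [w, x, y, z].
In Python, from rig import manip, eyes, job gives the robot as it stands.
- The arm moves only by the tool drive_tool, never from a script. Its argument "rows" is a list of rows, each a list of 3 entries, a list of its own where there are three numbers: the turn, a rotation vector about the world's x, y, z in rad, then the shift along the world's x, y, z in cm, then the finger opening in cm, from 0 to 8.54. A call has 1 to 8 rows; each row shifts and turns the commanded pose from where the row before left it; what a row does not reach is not made up. A row lasts 1/8 s, in which the tool goes at most 62.5 mm and 10.7 degrees, less where a joint would pass 70% of its speed; a pose out of reach is approached as far as the arm can. A call is refused whole if a number of a shift passes 6.25 or a number of a turn 0.188, either way. A call with a gripper value outside its range is refused whole. The fingers move at their own pace and stop on an object; "force" is the grip in N (left out, the last holds). Time passes only in rows, so rows that do not move let the fingers close. It gives the time, the measured TCP pose, the force, the opening and the grip force at its end, in the units of the state.
- manip.get_state(): the state, without advancing time (a new reading comes with each control period).
- eyes.get_image(name): name is "scene" or "top" or "wrist"; returns the picture (480x640x3 uint8, red, green, blue); there is no depth.
- eyes.get_calibration(name): a dict with "camera_matrix" (3x3 intrinsics, pixels), "view" (4x4, takes a point from world to camera coordinates). Camera axes: x right, y up, looking along -z (the intrinsics and any distortion apply to the point x, -y, -z); pixel columns grow to the right and rows downward; lengths in m; the calibration is good to about 2 mm. A picture is of the moment at which its call begins: read the wrist's pose just before it. get_calibration takes no time and is no camera call; for the wrist camera it gives the pose at the moment of the call.
- job.sign_off(): hands the job in; it is judged then, once.
The state is a dict: "clock": time; "qpos": joint angles; "qd": joint speeds; "effort": joint torques, N m; "position": TCP position; "ee_rot": TCP orientation; "contact_force": force on the tool from outside, world axes, zero at the start; "moment": the same for the moment, N m; "width": finger opening in m; "gripper_force": force on a finger pad.
Only numpy, scipy, OpenCV 4.12 (cv2) and the standard library are available. Lean on these libraries where they do the work, as an engineer would, in place of code of your own. Each camera call takes 0.05 s, during which the arm holds its last target. There are 200 camera calls.

## Working session

There is one attempt and no reset: what is moved stays moved. The work goes in short steps, Python scripts to look and compute and a tool call to move; the robot and the scene stay as the last step left them, time stands still between calls to the robot, and variables do not carry over. Pictures are saved under pics/ and viewed, at most 10 in all, crops included, and the job is handed in when it is done.

Besides the shell and the picture viewer there is one more tool, called after ">>>" as a command line: name --argument value ..., lists and objects as JSON in quotes. drive_tool: Moves the arm, as the interface text tells. Its arguments: {"type":"object","properties":{"rows":{"type":"array"},"force":{"type":"number"}},"required":["rows"]}

```bash
ls; mkdir -p pics; python3 - <<'E'
from rig import manip, eyes, job
import cv2
for n in ("scene","top"):
    im=eyes.get_image(n); cv2.imwrite(f"pics/{n}0.png",im[:,:,::-1])
    c=eyes.get_calibration(n); print(n,c)
print(manip.get_state())
E
```

```text
pics
scene {'camera_matrix': array([[537.33846327,   0.        , 323.28208357],
       [  0.        , 537.33846327, 235.7766543 ],
       [  0.        ,   0.        ,   1.        ]]), 'view': array([[ 0.86612464,  0.49982056,  0.0027405 , -0.54664567],
       [-0.39184517,  0.67559294,  0.62452505,  0.19920387],
       [ 0.310299  , -0.54199039,  0.78099997, -1.41635203],
       [ 0.        ,  0.        ,  0.        ,  1.        ]])}
top {'camera_matrix': array([[493.65731829,   0.        , 325.20320152],
       [  0.        , 493.65731829, 237.82788921],
       [  0.        ,   0.        ,   1.        ]]), 'view': array([[ 0.0248395 , -0.99936081,  0.02570942, -0.03446006],
       [ 0.98151358,  0.02926175,  0.18914241, -0.6222725 ],
       [-0.18977381,  0.02053594,  0.98161305, -1.22564829],
       [ 0.        ,  0.        ,  0.        ,  1.        ]])}
{'clock': 0.1, 'qpos': array([ 1.07897431e+00,  2.76556320e-01,  1.50602015e+00, -3.39296987e-05,
        1.36071795e+00, -1.21010817e-01]), 'qd': array([ 6.99338965e-04, -3.43802044e-03, -5.51193606e-03,  1.53189296e-03,
       -2.62526955e-05, -1.68184685e-06]), 'effort': array([ 1.24466776e-03, -4.17699945e+01, -2.46404600e+01,  1.89535172e-04,
        5.82377339e-03,  5.78336824e-06]), 'position': array([0.20816469, 0.53549869, 0.24150677]), 'ee_rot': array([-2.40847038e-04,  1.84341640e-01,  9.82861860e-01, -8.16251809e-04]), 'contact_force': array([-0.77958125,  0.41223922, -0.09875208]), 'moment': array([ 0.00800473, -0.00582707,  0.02242544]), 'gripper_force': 0.0, 'width': 0.08527339705622017}
```

View pics/top0.png

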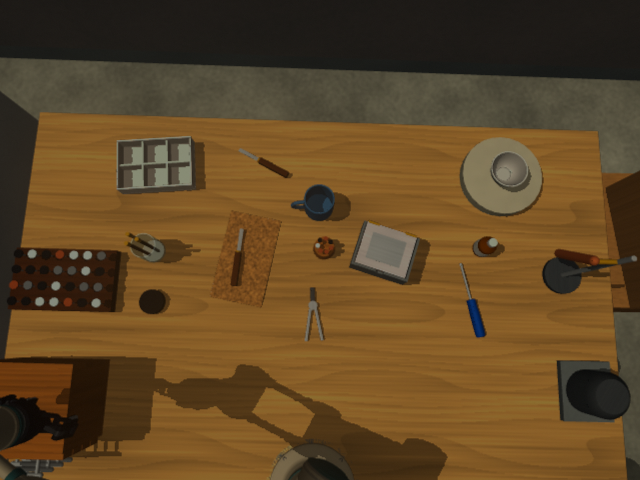

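View pics/scene0.png

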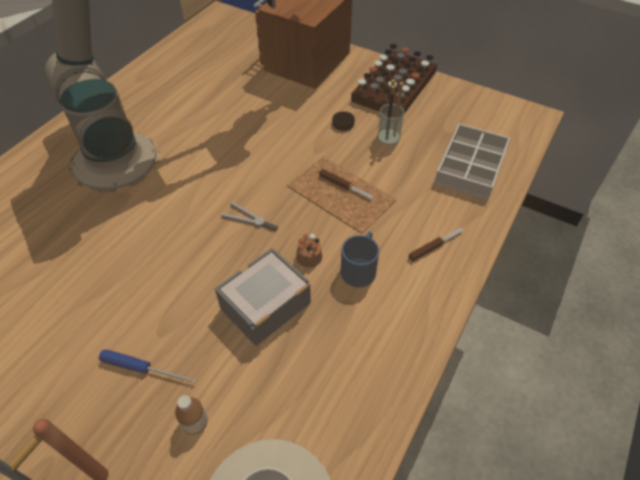

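The top view shows the mat at (247,258) with a knife on it (handle 237,268; tip 241,231). The case is at (387,252). Knife candidates are the one on the mat at top (238,258) and the one at (265,163), which is farther from the base at about (312,470), so I choose the mat one. The handled things at right (570,258) and (475,315) are a brush or hammer and the screwdriver. I'll check the choice in a close crop.

```bash
cat > h.py <<'E'
import numpy as np, cv2
from rig import manip, eyes, job
def ray(cal,u,v):
    K,V=cal["camera_matrix"],cal["view"]
    d=np.linalg.inv(K)@[u,v,1]; d=np.array([d[0],-d[1],-d[2]])
    R,t=V[:3,:3],V[:3,3]
    return -R.T@t, R.T@d
def plane(cal,u,v,z):
    o,d=ray(cal,u,v); return o+d*(z-o[2])/d[2]
def proj(cal,p):
    c=cal["view"][:3,:3]@np.array(p)+cal["view"][:3,3]
    q=cal["camera_matrix"]@[c[0],-c[1],-c[2]]; return q[:2]/q[2]
E
python3 - <<'E'
from h import *
im=cv2.imread("pics/top0.png")
a=cv2.resize(im[200:312,200:300],None,fx=4,fy=4,interpolation=cv2.INTER_CUBIC)
b=cv2.resize(im[210:290,340:430],None,fx=4.4,fy=5.6/1.0*0.7857,interpolation=cv2.INTER_CUBIC)
b=cv2.resize(im[210:290,340:430],None,fx=4,fy=4,interpolation=cv2.INTER_CUBIC)
b=cv2.copyMakeBorder(b,0,a.shape[0]-b.shape[0],0,0,cv2.BORDER_CONSTANT)
cv2.imwrite("pics/crop0.png",np.hstack([a,b]))
E
```

```text
(no output)
```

View pics/crop0.png

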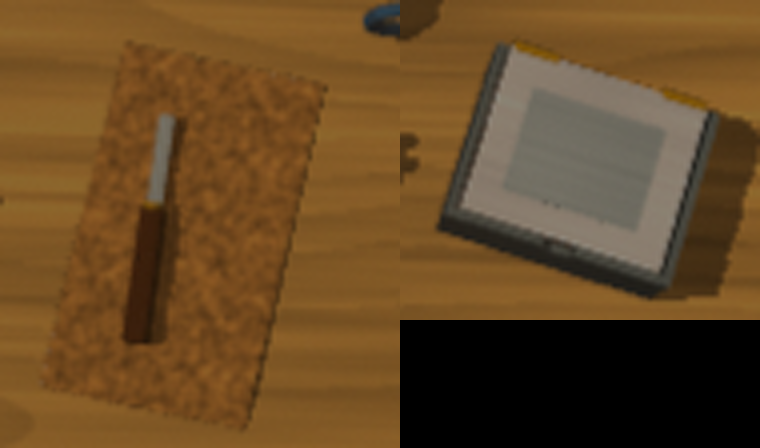

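The crop shows the knife with its tip at top-view px (241.7,228.5) and its butt at (234.5,285.5). The notch is at px (380,271), on the robot-facing side of the case, and the orange hinges are on the far side.

```bash
python3 - <<'E'
from h import *
c=eyes.get_calibration("top")
P=lambda u,v,z:plane(c,u,v,z)
np.set_printoptions(precision=4,suppress=True)
cs=[P(u,v,.08) for u,v in((365,220.7),(350.7,263.7),(404.2,280.7),(419,238))]
for p in cs: print("case",p)
print("ctr",np.mean(cs,0)); 
for e in (cs[0]-cs[1],cs[3]-cs[2]): print(np.linalg.norm(e),np.arctan2(e[1],e[0]))
for e in (cs[1]-cs[2],cs[0]-cs[3]): print(np.linalg.norm(e),np.arctan2(-e[0],e[1]))
print("notch",P(380,271,.074))
m=[P(u,v,.004) for u,v in((231.2,210.5),(281.5,222),(262,307.5),(210.7,296.2))]
print("mat",m,np.mean(m,0)); e=m[0]-m[3]; print(np.arctan2(e[1],e[0]))
t=P(241.7,228.5,.013);b=P(234.5,285.5,.016);print("knife",t,b,np.linalg.norm(t-b),np.arctan2(*(t-b)[1::-1]))
for n,u,v,z in(("stand",325,247,.05),("pliers_n",313,290,.01),("mug",319,203,.085),("flux",487,246,.09),("jar",150,248,.05)):print(n,P(u,v,z))
E
```

```text
case [ 0.6672 -0.1188  0.08  ]
case [ 0.5541 -0.0835  0.08  ]
case [ 0.5146 -0.2197  0.08  ]
case [ 0.6258 -0.2586  0.08  ]
ctr [ 0.5904 -0.1701  0.08  ]
0.11851123565104767 -0.30268779912605803
0.11784432381664611 -0.3362126586794578
0.14183385156562037 -0.282370764796657
0.1457703851955552 -0.28794959592045455
notch [ 0.5383 -0.159   0.074 ]
mat [array([0.7022, 0.2403, 0.004 ]), array([0.6742, 0.1018, 0.004 ]), array([0.4416, 0.1435, 0.004 ]), array([0.4677, 0.2801, 0.004 ])] [0.5714 0.1914 0.004 ]
-0.16791172501474375
knife [0.6509 0.2075 0.013 ] [0.4966 0.2172 0.016 ] 0.15472468327627456 -0.06285393842302474
stand [ 0.6005 -0.0177  0.05  ]
pliers_n [0.4908 0.0103 0.01  ]
mug [0.7093 0.0014 0.085 ]
flux [ 0.6082 -0.4308  0.09  ]
jar [0.5845 0.4354 0.05  ]
```

>>> drive_tool --rows '[[[0,0,0.038],[4.3,-4.0,-1.0],5],[[0,0,0.038],[4.3,-4.0,-1.0],5],[[0,0,0.038],[4.3,-4.0,-1.0],5],[[0,0,0.038],[4.3,-4.0,-1.0],5],[[0,0,0.038],[4.3,-4.0,-1.0],5],[[0,0,0.038],[4.3,-4.0,-1.0],5],[[0,0,0.038],[4.3,-4.0,-1.0],5],[[0,0,0.038],[4.3,-4.0,-1.0],5]]'

```text
clock: 1.1
position: [0.5534, 0.2144, 0.1617]
ee_rot: [-0.0, 0.033, 0.999, 0.0]
contact_force: [0.3, 0.2, -0.2]
width: 0.0499
gripper_force: 0.0
```

```bash
python3 - <<'E'
from h import *
c=eyes.get_calibration("wrist");im=eyes.get_image("wrist");cv2.imwrite("pics/w1.png",im[:,:,::-1])
s=manip.get_state();print(s["clock"],s["position"],s["ee_rot"],s["width"])
for p in((.651,.2075,.013),(.5975,.211,.013),(.497,.217,.013)):print(proj(c,p))
E
```

```text
1.15 [0.55928155 0.20872318 0.16014317] [ 0.00224174  0.03399658  0.99941569 -0.00273423] 0.050205302621205615
[319.05836619 360.03880783]
[318.93956675 292.67223638]
[317.77658399 145.7037504 ]
```

View pics/w1.png

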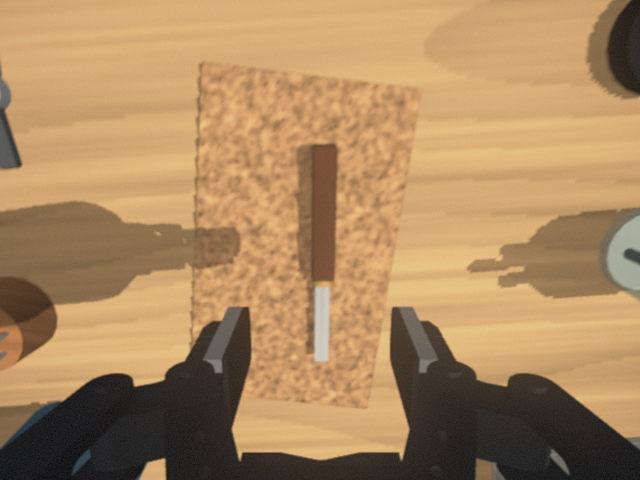

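The wrist view shows the knife with its tip at (321,360), its ferrule at (323,282) and its butt at (325,145), within a few px of the prediction. I'll re-measure at rest by mask.

```bash
cat > kn.py <<'E'
from h import *
def knife(zh,zb):
    s=manip.get_state(); c=eyes.get_calibration("wrist"); im=eyes.get_image("wrist")
    h=cv2.cvtColor(im,cv2.COLOR_RGB2HSV)
    roi=np.zeros(h.shape[:2],bool); roi[120:385,260:380]=1
    w=roi&(h[...,2]<135)&(h[...,1]>110)&(h[...,2]>40)
    b=roi&(h[...,1]<60)&(h[...,2]>120)
    o=[]
    for m,z in((w,zh),(b,zb)):
        n,l,st,ce=cv2.connectedComponentsWithStats(m.astype(np.uint8)); k=1+np.argmax(st[1:,4])
        r=cv2.minAreaRect(cv2.findContours((l==k).astype(np.uint8),0,2)[0][0]); print(r)
        o.append(plane(c,*r[0],z))
    d=o[1]-o[0]; print("handle",o[0],"blade",o[1],np.linalg.norm(d[:2]),"yaw",np.arctan2(d[1],d[0]))
    print(s["clock"],s["position"],s["ee_rot"])
    return im
E
python3 -c "
from kn import *
knife(.022,.014)"
```

```text
((326.3591003417969, 201.78997802734375), (39.74751663208008, 142.55599975585938), 1.6846843957901)
((331.24017333984375, 313.6522216796875), (14.507879257202148, 75.0264663696289), 1.3971810340881348)
handle [0.53789283 0.21369179 0.022     ] blade [0.61973966 0.21194863 0.014     ] 0.08186539113035053 yaw -0.021294568893682937
1.15 [0.55928155 0.20872318 0.16014317] [ 0.00224174  0.03399658  0.99941569 -0.00273423]
```

>>> drive_tool --rows '[[[0,0,-0.025],[0.3,0.2,-3.0],5],[[0,0,0],[0,0,-4.0],5],[[0,0,0],[0,0,-4.0],5],[[0,0,0],[0,0,-2.0],5],[[0,0,0],[0,0,0],5]]' --force 100

```text
clock: 1.82
position: [0.5534, 0.2179, 0.0305]
ee_rot: [-0.002, 0.046, 0.999, -0.001]
contact_force: [-0.0, -0.9, 0.1]
width: 0.0499
gripper_force: 0.0
```

```bash
python3 - <<'E'
from h import *
s=manip.get_state();c=eyes.get_calibration("wrist");im=eyes.get_image("wrist");cv2.imwrite("pics/w2.png",cv2.resize(im[:,:,::-1],(480,360)))
print(s["clock"],s["position"],s["ee_rot"])
for p in((.555,.2172,.022),(.54,.2185,.022)):print(proj(c,p)*.75)
E
```

```text
1.825 [0.55335308 0.21791428 0.03046594] [-2.37156214e-03  4.58093473e-02  9.98947195e-01 -6.16687654e-04]
[238.18029731 251.86775636]
[237.94905877 223.07459534]
```

View pics/w2.png

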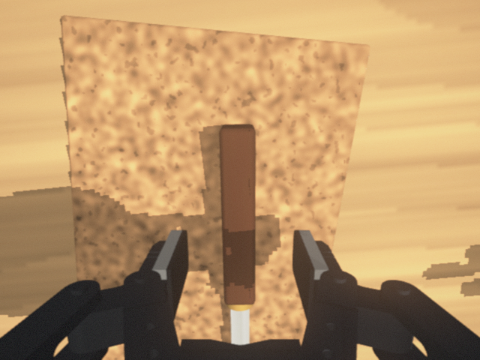

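Handle centred between the jaws (about x 238 of 480 between pads at 185 and 295), aligned. Now I'll go down and close.

>>> drive_tool --rows '[[[0,0,0],[0,0,-1.4],5],[[0,0,0],[0,0,0],3],[[0,0,0],[0,0,0],1],[[0,0,0],[0,0,0],0.5],[[0,0,0],[0,0,0],0.5],[[0,0,0],[0,0,0],0.5]]' --force 100

```text
clock: 2.62
position: [0.5558, 0.2181, 0.019]
ee_rot: [0.001, 0.046, 0.999, 0.0]
contact_force: [-0.6, -0.3, 5.8]
width: 0.0128
gripper_force: 99.2
```

>>> drive_tool --rows '[[[0,0,0],[0,0,1.5],0.5],[[0,0,0],[0,0,4.0],0.5],[[0,0,0],[0,0,5.0],0.5],[[0,0,0],[0,0,3.0],0.5],[[0,0,0],[0,0,0],0.5],[[0,0,0],[0,0,0],0.5]]'

```text
clock: 3.38
position: [0.5544, 0.2177, 0.1524]
ee_rot: [-0.001, 0.046, 0.999, -0.0]
contact_force: [-0.5, -0.5, -0.5]
width: 0.0131
gripper_force: 98.5
```

```bash
python3 - <<'E'
from h import *
s=manip.get_state();c=eyes.get_calibration("wrist");im=eyes.get_image("wrist")
print(s["clock"],s["position"],s["ee_rot"],s["contact_force"],s["moment"],s["width"])
a=eyes.get_image("scene")
ct=eyes.get_calibration("scene");u,v=proj(ct,s["position"]).astype(int);print(u,v)
a=cv2.resize(a[v-75:v+75,u-60:u+140],(600,450),interpolation=2)
t=cv2.resize(im,(200,150))
cv2.imwrite("pics/g.png",np.hstack([a,np.vstack([t,t*0,t*0])])[:,:,::-1]);cv2.imwrite("pics/w3.png",im[:,:,::-1])
E
```

```text
3.375 [0.55444738 0.21767049 0.15244776] [-9.18697407e-04  4.59202980e-02  9.98944651e-01 -2.57297770e-04] [-0.48163644 -0.5148304  -0.51196816] [0.00456064 0.0080277  0.02481436] 0.013147110639680559
341 138
```

View pics/g.png

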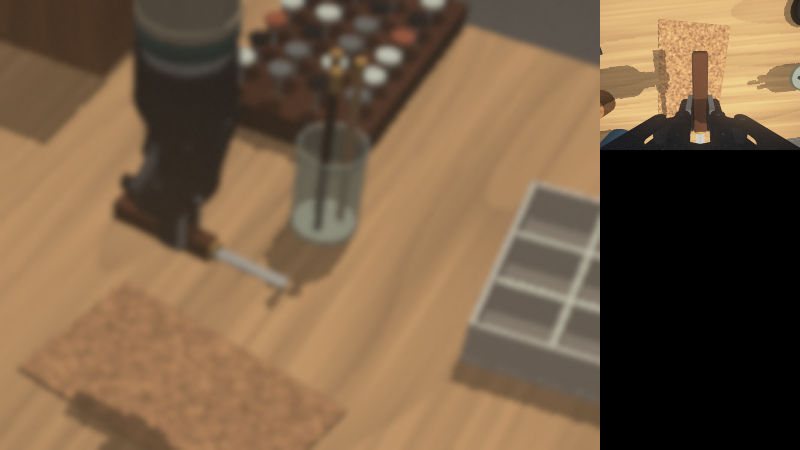

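Grasp is firm, knife level in the gripper, blade out ahead, with its tip at scene px (377,159). Next I'll carry it over beside the case and look at the notch with the wrist camera.

>>> drive_tool --rows '[[[0,0,-0.035],[-0.4,-5.25,0.8],0.5],[[0,0,-0.035],[-0.4,-5.25,0.8],0.5],[[0,0,-0.035],[-0.4,-5.25,0.8],0.5],[[0,0,-0.035],[-0.4,-5.25,0.8],0.5],[[0,0,-0.035],[-0.4,-5.25,0.8],0.5],[[0,0,-0.035],[-0.4,-5.25,0.8],0.5],[[0,0,0],[0,0,0],0.5],[[0,0,0],[0,0,0],0.5]]'

```text
clock: 4.47
position: [0.5307, -0.0966, 0.2001]
ee_rot: [-0.001, 0.151, 0.989, 0.001]
contact_force: [-1.4, 0.3, -1.8]
width: 0.0137
gripper_force: 98.6
```

```bash
python3 - <<'E'
from h import *
import pickle
s=manip.get_state();c=eyes.get_calibration("wrist");im=eyes.get_image("wrist");cv2.imwrite("pics/w4.png",im[:,:,::-1])
pickle.dump((s,c),open("w4.pkl","wb"))
print(s["clock"],s["position"],s["ee_rot"],s["contact_force"])
print(proj(c,(.533,-.152,.078)))
t=eyes.get_image("top");cv2.imwrite("pics/top4.png",t[:,:,::-1])
t=eyes.get_image("scene");cv2.imwrite("pics/scene4.png",t[:,:,::-1])
E
```

```text
4.475 [ 0.53067165 -0.09662088  0.20005565] [-1.37078194e-03  1.50711608e-01  9.88576589e-01  6.78345133e-04] [-1.42638019  0.33579715 -1.79647656]
[236.63854622 272.07656447]
```

View pics/w4.png

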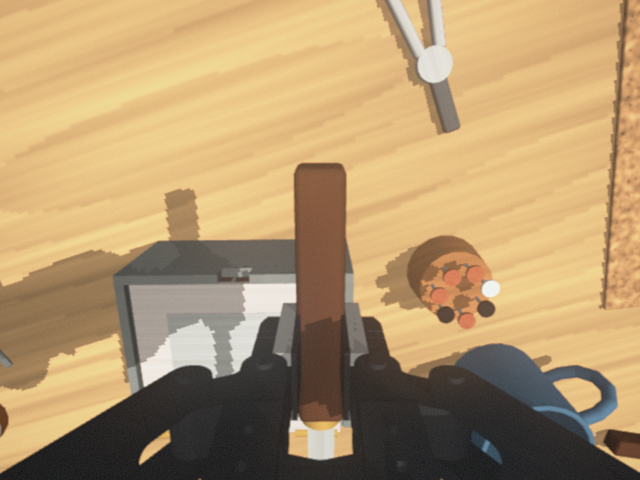

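The wrist view shows the notch at columns 218 to 249, rows 268 to 280. The front top edge of the case runs from (117,274) to (353,272), nearly parallel to the gripper. The held knife is straight in the jaws.

```bash
python3 - <<'E'
from h import *
import pickle
np.set_printoptions(precision=4,suppress=True)
s,c=pickle.load(open("w4.pkl","rb"))
im=cv2.imread("pics/w4.png"); g=cv2.cvtColor(im,cv2.COLOR_BGR2GRAY)
for u in (150,190,210,260,280): print(u,g[234:292:2,u])
print("row270",g[271,205:262]); print("row275",g[275,205:262])
L=plane(c,117,274.5,.08);R=plane(c,353,272.5,.08);N=plane(c,233.5,273.5,.08)
d=R-L; yaw=np.arctan2(-d[0],d[1]); print(L,R,np.linalg.norm(d),yaw,(L+R)/2,N)
q=s["ee_rot"]; print("tool yaw",2*np.arctan2(q[2],q[1])-np.pi)
# handle axis: top face z = tcp+.003
z=s["position"][2]+.003
b=plane(c,320.5,166,z);f=plane(c,321,418,z);e=f-b
print("handle",b,f,np.linalg.norm(e),np.arctan2(e[1],e[0]),"tip",b+e/np.linalg.norm(e)*.155)
# tip in top & scene
p=b+e/np.linalg.norm(e)*.155; p[2]=s["position"][2]-.006
for n in("top","scene"):
    cc=eyes.get_calibration(n);t=cv2.imread(f"pics/{n}4.png");u,v=proj(cc,p).astype(int);print(n,u,v,proj(cc,s["position"]))
    h=cv2.cvtColor(t,cv2.COLOR_BGR2HSV)
    cv2.imwrite(f"pics/c{n}.png",cv2.resize(t[v-35:v+35,u-50:u+50],(400,280),interpolation=2))
cv2.imwrite("pics/ct.png",np.hstack([cv2.imread("pics/ctop.png"),cv2.imread("pics/cscene.png")]))
E
```

```text
150 [204 205 212 217 211 145 129  96  93  93  94  98  94  91  89  91  94  91
  88  84  85 104 107 105 108 123 162 163 156]
190 [145 144 144 108  88  88  87  87  88  89  85  86  85  86  86  87  88  85
  86  90  91 107 107 106 109 137 166 162 160]
210 [207 200 199 130 100 101  97  99  91  90  92  90  88  89  86  91  90  90
  89  88  94 111 111 112 108 145 167 163 162]
260 [199 193 179 114 105 103 108 102 102 104 104 103 103 102 101 102 104 101
 103 100 134 165 165 164 164 221 236 233 231]
280 [182 183 175 105 103 101 100 101 101 101 103 100 101 100 101 103 101 100
 103  98 144 165 168 162 167 226 235 230 231]
row270 [ 88  90  87  88  89  90  89  88  87  88  90  87  89  87  82  86  91 109
 109 109 114 111 111 111 112 113 110 112 113 111 113 116 115 119 129 139
 147 135 128 125 116 119 132 154 153 131 105 102 102 100 101  99  98  98
  99 100 100]
row275 [109 111 104 109 106 104 106 112 107 108 105 103  89  77  72  81  92 107
 110 115 114 112 110 113 112 115 113 114 114 115 113 111 118 140 160 165
 154 139 120 113 113 112 113 123 142 155 157 157 153 156 157 157 157 154
 157 155 162]
[ 0.5117 -0.223   0.08  ] [ 0.5542 -0.0825  0.08  ] 0.14678669697616176 -0.2938511420932878 [ 0.533  -0.1527  0.08  ] [ 0.5327 -0.1536  0.08  ]
tool yaw -0.30257648439545104
handle [ 0.473  -0.0784  0.2031] [ 0.5575 -0.1046  0.2031] 0.08844722747480377 -0.30070752054110383 tip [ 0.6211 -0.1243  0.2031]
top 372 229 [360.2767 266.7851]
scene 285 239 [253.8592 209.5421]
```

View pics/ct.png

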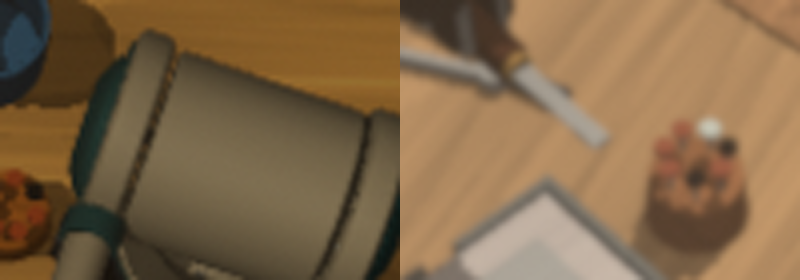

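The scene crop shows the blade tip at px (285,240), which matches the prediction of (285,239). The tip is 94.5 mm ahead of the TCP and level. Now I'll move in front of the notch at sill height.

>>> drive_tool --rows '[[[0,0,0.003],[-4.0,-1.0,0],0.5],[[0,0,0.003],[-4.3,-1.0,0],0.5],[[0,0,0],[-2.0,-0.4,-4.0],0.5],[[0,0,0],[0,0,-5.0],0.5],[[0,0,0],[0,0,-3.4],0.5],[[0,0,0],[0,0,0],0.5],[[0,0,0],[0,0,0],0.5],[[0,0,0],[0,0,0],0.5]]' --force 110

```text
clock: 5.62
position: [0.4298, -0.1213, 0.0788]
ee_rot: [0.002, 0.147, 0.989, -0.0]
contact_force: [-0.4, -0.2, 0.2]
width: 0.0128
gripper_force: 111.4
```

```bash
python3 - <<'E'
from h import *
np.set_printoptions(precision=4,suppress=True)
s=manip.get_state();q=s["ee_rot"];yaw=2*np.arctan2(q[2],q[1])-np.pi
from scipy.spatial.transform import Rotation as R
M=R.from_quat(q[[1,2,3,0]]).as_matrix()
print(s["position"],"yaw",yaw,M[:,2],s["contact_force"],s["moment"])
tip=s["position"]+M@[ -.0945,0,.006] if M[0,0]<0 else s["position"]+M@[.0945,0,.006]
u=np.array([np.cos(.295),-np.sin(.295)]);v=np.array([-u[1],u[0]])
d=tip[:2]-[.5328,-.1530]; print("tip",tip,"along",d@u,"lat",d@v)
t=eyes.get_image("scene");cc=eyes.get_calibration("scene");a,b=proj(cc,tip);n=proj(cc,(.5328,-.153,.068));print(a,b,n)
a,b=int(n[0]),int(n[1])
t2=eyes.get_image("top");ct=eyes.get_calibration("top");n2=proj(ct,(.5328,-.153,.068));print(proj(ct,tip),n2)
e,f=int(n2[0]),int(n2[1])
cv2.imwrite("pics/c5.png",np.hstack([cv2.resize(x,(400,320),interpolation=2) for x in(t[b-40:b+40,a-50:a+50],t2[f-40:f+40,e-50:e+50])])[:,:,::-1])
E
```

```text
[ 0.4298 -0.1213  0.0788] yaw -0.29503685680942393 [ 0.0032 -0.0014 -1.    ] [-0.3507 -0.2384  0.1568] [ 0.0241  0.0209 -0.0481]
tip [ 0.5202 -0.1488  0.0731] along -0.013248662624550423 lat 0.0003502488392989468
241.39581812744424 264.39701386451134 [245.4708 269.7373]
[375.9438 278.0022] [377.3475 273.3675]
```

View pics/c5.png

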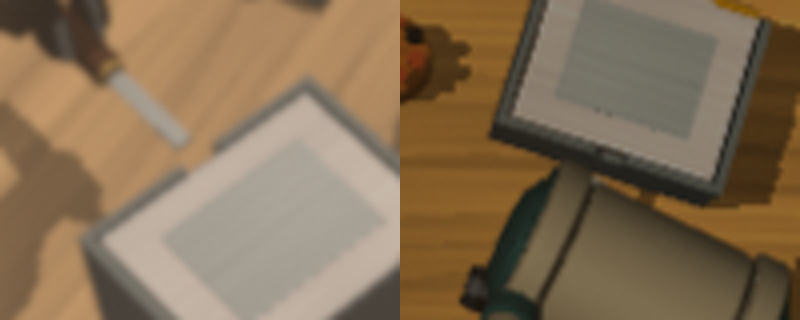

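The tip is in line with the notch (scene crop: tip at (182,138), notch at (200,162)) and still a little high. I'll put the tip just over the sill, ahead of the lid edge, and touch the sill to calibrate height.

>>> drive_tool --rows '[[[0,0,0],[0.8,-0.25,0],0.5],[[0,0,0],[0.8,-0.24,0],0.5],[[0,0,0],[0,0,0],0.5],[[0,0,0],[0,0,-0.15],0.5],[[0,0,0],[0,0,-0.1],0.5],[[0,0,0],[0,0,0],0.5]]'

```text
clock: 6.48
position: [0.4441, -0.1258, 0.0748]
ee_rot: [-0.0, 0.147, 0.989, 0.0]
contact_force: [-1.3, 0.7, 0.1]
width: 0.013
gripper_force: 111.5
```

>>> drive_tool --rows '[[[0,0,0],[0.2,-0.06,0],0.5],[[0,0,0],[0,0,-0.1],0.5],[[0,0,0],[0,0,0],0.5],[[0,0,0],[0,0,0],0.5]]'

```text
clock: 6.98
position: [0.4468, -0.1267, 0.0741]
ee_rot: [0.001, 0.147, 0.989, -0.0]
contact_force: [-0.5, 1.1, 1.5]
width: 0.0127
gripper_force: 111.8
```

>>> drive_tool --rows '[[[0,0,0],[0,0,-0.1],0.5],[[0,0,0],[0,0,0],0.5],[[0,0,0],[0,0,0],0.5]]'

```text
clock: 7.35
position: [0.4468, -0.1267, 0.0731]
ee_rot: [0.001, 0.147, 0.989, -0.0]
contact_force: [-0.1, 0.4, 5.7]
width: 0.0129
gripper_force: 112.1
```

>>> drive_tool --rows '[[[0,0,0],[0,0,0.28],0.5],[[0,0,0],[0,0,0],0.5],[[0,0,0],[0.35,-0.11,0],0.5],[[0,0,0],[0.35,-0.11,0],0.5],[[0,0,0],[0.3,-0.09,0],0.5],[[0,0,0],[0,0,0],0.5]]'

```text
clock: 8.1
position: [0.4567, -0.1298, 0.0755]
ee_rot: [0.0, 0.147, 0.989, 0.0]
contact_force: [0.7, 0.5, -0.4]
width: 0.0131
gripper_force: 111.5
```

No force, so the blade is going under the lid. I'll continue in.

>>> drive_tool --rows '[[[0,0,0],[0.5,-0.15,0],0.5],[[0,0,0],[0.5,-0.15,0],0.5],[[0,0,0],[0.5,-0.15,0],0.5],[[0,0,0],[0.5,-0.15,0],0.5],[[0,0,0],[0.4,-0.12,0],0.5],[[0,0,0],[0,0,0],0.5]]'

```text
clock: 8.85
position: [0.4808, -0.137, 0.0756]
ee_rot: [0.0, 0.147, 0.989, 0.0]
contact_force: [0.0, -0.9, -0.7]
width: 0.013
gripper_force: 111.5
```

>>> drive_tool --rows '[[[0,0,0],[0,0,0.95],0.5],[[0,0,0],[0.1,-0.03,0.8],0.5],[[0,0,0],[0.16,-0.05,0.78],0.5],[[0,0,0],[0.24,-0.07,0.76],0.5],[[0,0,0],[0,0,0],0.5],[[0,0,0],[0,0,0],0.5]]'

```text
clock: 9.6
position: [0.4855, -0.1384, 0.1087]
ee_rot: [0.0, 0.147, 0.989, -0.0]
contact_force: [-2.2, 1.1, -2.0]
width: 0.0133
gripper_force: 111.1
```

```bash
python3 - <<'E'
from h import *
np.set_printoptions(precision=4,suppress=True)
s=manip.get_state();print(s["position"],s["contact_force"],s["moment"],s["width"])
t=eyes.get_image("scene");cv2.imwrite("pics/c6.png",cv2.resize(t[180:340,170:370],(600,480),interpolation=2)[:,:,::-1])
E
```

```text
[ 0.4855 -0.1384  0.1087] [-2.2001  1.1088 -1.9666] [ 0.1946  0.5939 -0.0079] 0.01325003451291133
```

View pics/c6.png

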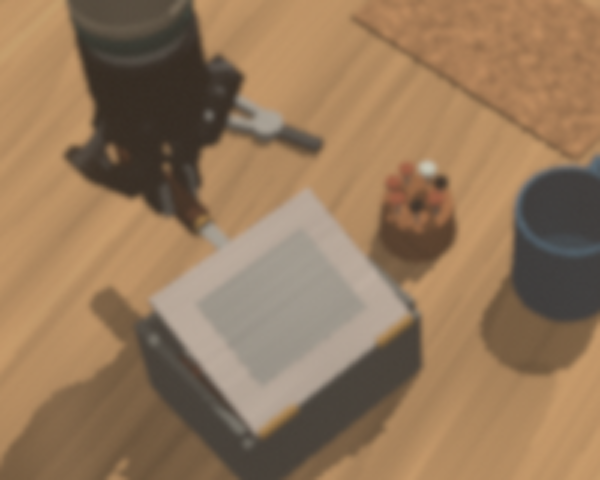

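The lid is up about 0.35 rad on the blade, with the gripper well clear. I'll continue along the arc.

>>> drive_tool --rows '[[[0,0,0],[0.31,-0.1,0.73],0.5],[[0,0,0],[0.38,-0.12,0.69],0.5],[[0,0,0],[0.44,-0.13,0.65],0.5],[[0,0,0],[0.51,-0.15,0.6],0.5],[[0,0,0],[0.56,-0.17,0.55],0.5],[[0,0,0],[0.61,-0.19,0.49],0.5],[[0,0,0],[0.65,-0.2,0.42],0.5],[[0,0,0],[0,0,0],0.5]]'

```text
clock: 10.65
position: [0.5223, -0.1498, 0.1507]
ee_rot: [0.002, 0.147, 0.989, -0.0]
contact_force: [-0.9, 0.2, -0.2]
width: 0.013
gripper_force: 111.4
```

```bash
cat > lid.py <<'E'
from h import *
u=np.array([np.cos(.295),-np.sin(.295),0]);v=np.array([-u[1],u[0],0]);H=np.array([.5328,-.153,.0755])+.12*u
c=eyes.get_calibration("scene");t=eyes.get_image("scene");h=cv2.cvtColor(t,cv2.COLOR_RGB2HSV)
s=manip.get_state();print(s["clock"],s["position"],s["contact_force"],s["moment"])
# colour just inside each front corner of the lid, for some lid angles
for th in(0,.4,.8,1.0,1.2,1.4,1.6,1.8,2.0):
    o=[]
    for y in(-.055,.03,.055):
        a,b=proj(c,H+.107*(-np.cos(th)*u+np.sin(th)*[0,0,1])+y*v).round().astype(int);o.append((int(a),int(b),h[b,a].tolist()))
    print(th,o)
E
python3 lid.py
```

```text
10.7 [ 0.52172444 -0.14966857  0.15043313] [-0.7043964   0.03301984 -1.10916242] [0.11862523 0.09854073 0.04562124]Traceback (most recent call last):
  File "lid.py", line 9, in <module>
    a,b=proj(c,H+.107*(-np.cos(th)*u+np.sin(th)*[0,0,1])+y*v).round().astype(int);o.append((int(a),int(b),h[b,a].tolist()))
                                     ~~~~~~~~~~^~~~~~~~
TypeError: can't multiply sequence by non-int of type 'numpy.float64'
```

```bash
sed -i 's/\*\[0,0,1\]/*np.array([0,0,1.])/' lid.py; python3 lid.py
```

```text
10.75 [ 0.52116052 -0.14949937  0.15022892] [-1.5302609   0.30137175 -1.0913844 ] [0.06822364 0.21796988 0.01568133]
0 [(227, 287, [16, 53, 72]), (260, 263, [14, 42, 128]), (270, 257, [14, 43, 124])]
0.4 [(227, 278, [15, 108, 161]), (261, 254, [15, 95, 166]), (271, 247, [15, 98, 167])]
0.8 [(232, 275, [15, 99, 142]), (267, 250, [15, 92, 164]), (277, 243, [15, 116, 183])]
1.0 [(237, 276, [14, 36, 147]), (272, 251, [15, 35, 147]), (282, 244, [14, 62, 176])]
1.2 [(243, 280, [14, 43, 124]), (279, 254, [13, 43, 124]), (289, 247, [13, 43, 124])]
1.4 [(249, 285, [15, 36, 113]), (286, 259, [15, 39, 117]), (296, 251, [15, 117, 144])]
1.6 [(257, 292, [18, 31, 107]), (293, 265, [14, 43, 124]), (303, 257, [13, 127, 94])]
1.8 [(264, 300, [19, 33, 107]), (301, 273, [14, 48, 127]), (311, 265, [13, 126, 87])]
2.0 [(272, 310, [14, 43, 120]), (308, 282, [15, 87, 137]), (319, 274, [15, 116, 189])]
```

The lid is at about 1.05 rad and following the blade. I'll keep pushing over the top.

>>> drive_tool --rows '[[[0,0,0],[0.69,-0.21,0.35],0.5],[[0,0,0],[0.72,-0.22,0.27],0.5],[[0,0,0],[0.74,-0.22,0.2],0.5],[[0,0,0],[0.76,-0.23,0.12],0.5],[[0,0,0],[0.77,-0.23,0.04],0.5],[[0,0,0],[0.77,-0.23,0],0.5],[[0,0,0],[0.75,-0.23,0],0.5],[[0,0,0],[0,0,0],0.5]]'

```text
clock: 11.75
position: [0.5731, -0.165, 0.1596]
ee_rot: [0.001, 0.147, 0.989, -0.0]
contact_force: [-0.1, 0.1, -0.8]
width: 0.0128
gripper_force: 111.4
```

>>> drive_tool --rows '[[[0,0,0],[0.5,-0.15,0],0.5],[[0,0,0],[0.5,-0.15,0],0.5],[[0,0,0],[0.5,-0.15,0],0.5],[[0,0,0],[0.3,-0.09,0],0.5],[[0,0,0],[0,0,0],0.5]]'

```text
clock: 12.38
position: [0.5888, -0.1697, 0.1593]
ee_rot: [-0.001, 0.147, 0.989, 0.0]
contact_force: [-4.6, 0.4, 1.3]
width: 0.0131
gripper_force: 111.6
```

```bash
python3 lid.py
```

```text
12.425 [ 0.58883545 -0.16971379  0.15935509] [-4.51411686  0.96354346  0.63948669] [ 0.13340002  0.60242112 -0.04425691]
0 [(227, 287, [15, 55, 74]), (260, 263, [11, 110, 67]), (270, 257, [15, 52, 69])]
0.4 [(227, 278, [15, 98, 172]), (261, 254, [15, 90, 51]), (271, 247, [15, 97, 168])]
0.8 [(232, 275, [15, 86, 158]), (267, 250, [14, 55, 70]), (277, 243, [16, 117, 181])]
1.0 [(237, 276, [16, 47, 81]), (272, 251, [19, 36, 100]), (282, 244, [16, 117, 177])]
1.2 [(243, 280, [17, 50, 71]), (279, 254, [16, 72, 146]), (289, 247, [15, 116, 184])]
1.4 [(249, 285, [16, 36, 120]), (286, 259, [15, 99, 168]), (296, 251, [15, 116, 147])]
1.6 [(257, 292, [11, 120, 89]), (293, 265, [15, 96, 130]), (303, 257, [13, 129, 95])]
1.8 [(264, 300, [11, 116, 77]), (301, 273, [16, 76, 124]), (311, 265, [13, 125, 88])]
2.0 [(272, 310, [14, 40, 164]), (308, 282, [14, 40, 160]), (319, 274, [14, 56, 165])]
```

The lid is on its stop (2.0) and the blade is pressing at 4.6 N. I'll back the knife out and check it stays.

>>> drive_tool --rows '[[[0,0,0],[-1.0,0.3,0],0.5],[[0,0,0],[-3.0,0.9,0],0.5],[[0,0,0],[-4.0,1.2,0],0.5],[[0,0,0],[-4.0,1.2,1.0],0.5],[[0,0,0],[0,0,2.0],0.5],[[0,0,0],[0,0,0],0.5],[[0,0,0],[0,0,0],0.5]]'

```text
clock: 13.3
position: [0.4703, -0.1342, 0.1895]
ee_rot: [0.001, 0.147, 0.989, -0.0]
contact_force: [0.2, 0.8, -1.1]
width: 0.0128
gripper_force: 111.4
```

```bash
python3 lid.py | sed -n '1p;8,10p'; python3 - <<'E'
from h import *
import pickle
s=manip.get_state();c=eyes.get_calibration("wrist");im=eyes.get_image("wrist");cv2.imwrite("pics/w7.png",im[:,:,::-1])
t=eyes.get_image("scene");cv2.imwrite("pics/scene7.png",t[:,:,::-1])
h=cv2.cvtColor(im,cv2.COLOR_RGB2HSV)
# handle outline in wrist image: brown
m=((h[...,0]<14)&(h[...,1]>100)&(h[...,2]>40)&(h[...,2]<150)).astype(np.uint8);m[:,:270]=0;m[:,380:]=0
o=cv2.imread("pics/w4.png");ho=cv2.cvtColor(o,cv2.COLOR_BGR2HSV)
mo=((ho[...,0]<14)&(ho[...,1]>100)&(ho[...,2]>40)&(ho[...,2]<150)).astype(np.uint8);mo[:,:270]=0;mo[:,380:]=0
for x in(mo,m):
    k=cv2.findContours(x,0,2)[0];k=max(k,key=cv2.contourArea);print(cv2.boundingRect(k),cv2.minAreaRect(k))
# tip in scene: prediction for level knife
from scipy.spatial.transform import Rotation as R
M=R.from_quat(s["ee_rot"][[1,2,3,0]]).as_matrix();cs=eyes.get_calibration("scene")
hs=cv2.cvtColor(t,cv2.COLOR_RGB2HSV)
a=proj(cs,s["position"]+M@[-.0945,0,.006]);b=proj(cs,s["position"]+M@[-.0945+.065,0,.006]);print("tip",a,"ferrule",b)
x0,y0=(np.minimum(a,b)-8).astype(int);x1,y1=(np.maximum(a,b)+8).astype(int)
bm=((hs[y0:y1,x0:x1,1]<50)&(hs[y0:y1,x0:x1,2]>125)).astype(np.uint8)
n,l,st,ce=cv2.connectedComponentsWithStats(bm);k=1+np.argmax(st[1:,4]);print(st[k]+[x0,y0,0,0,0],ce[k]+[x0,y0])
E
```

```text
13.35 [ 0.47013542 -0.13411058  0.18909013] [ 0.16318399  0.14381131 -1.76509132] [ 0.01710076 -0.0043408  -0.02562841]
1.6 [(257, 292, [11, 117, 89]), (293, 265, [15, 97, 129]), (303, 257, [13, 127, 94])]
1.8 [(264, 300, [11, 114, 76]), (301, 273, [16, 75, 122]), (311, 265, [13, 125, 88])]
2.0 [(272, 310, [14, 40, 160]), (308, 282, [14, 41, 157]), (319, 274, [14, 57, 162])]
(295, 164, 51, 257) ((319.9999694824219, 291.9999694824219), (49.99999237060547, 255.99996948242188), 0.0)
(289, 164, 63, 273) ((320.0, 300.0), (272.0, 62.0), 90.0)
tip [248.16026183 243.90931509] ferrule [227.39234407 224.49945572]
[227 226  21  19  98] [237.41836735 234.7244898 ]
```

The lid stays at 2.0 and the knife hasn't shifted in the grip. I'll carry it back over the mat.

>>> drive_tool --rows '[[[0,0,0.0217],[1.4,5.46,0],0.5],[[0,0,0.0217],[1.4,5.46,0],0.5],[[0,0,0.0217],[1.4,5.46,0],0.5],[[0,0,0.0217],[1.4,5.46,0],0.5],[[0,0,0.0217],[1.4,5.46,0],0.5],[[0,0,0.0217],[1.4,5.46,0],0.5],[[0,0,0],[0,0,0],0.5],[[0,0,0],[0,0,0],0.5]]'

```text
clock: 14.45
position: [0.5535, 0.1932, 0.1886]
ee_rot: [-0.001, 0.082, 0.997, -0.001]
contact_force: [-0.2, -0.5, -1.1]
width: 0.0125
gripper_force: 111.4
```

>>> drive_tool --rows '[[[0,0,0],[0,0,-4.0],0.5],[[0,0,0],[0,0,-5.0],0.5],[[0,0,0],[0,0,-4.0],0.5],[[0,0,0],[0,0,-2.5],0.5],[[0,0,0],[0,0,-0.6],0.5],[[0,0,0],[0,0,0],0.5],[[0,0,0],[0,0,0],0.5]]'

```text
clock: 15.32
position: [0.5551, 0.1933, 0.03]
ee_rot: [0.001, 0.083, 0.997, 0.0]
contact_force: [-0.6, -0.4, -0.4]
width: 0.0126
gripper_force: 111.4
```

Lowering gently the last 11 mm until touch.

>>> drive_tool --rows '[[[0,0,0],[0,0,-0.5],0.5],[[0,0,0],[0,0,-0.4],0.5],[[0,0,0],[0,0,-0.2],0.5],[[0,0,0],[0,0,0],0.5],[[0,0,0],[0,0,0],0.5]]'

```text
clock: 15.95
position: [0.554, 0.1936, 0.0191]
ee_rot: [0.0, 0.083, 0.997, 0.0]
contact_force: [-1.9, -0.8, 9.1]
width: 0.0129
gripper_force: 113.0
```

>>> drive_tool --rows '[[[0,0,0],[0,0,0.06],0.5],[[0,0,0],[0,0,0],1.6],[[0,0,0],[0,0,0],2.5],[[0,0,0],[0,0,0],4],[[0,0,0],[0,0,0],4.5],[[0,0,0],[0,0,0],4.5]]' --force 20

```text
clock: 16.7
position: [0.554, 0.1935, 0.0181]
ee_rot: [-0.0, 0.083, 0.997, 0.0]
contact_force: [0.6, 0.2, -0.2]
width: 0.0452
gripper_force: 0.0
```

>>> drive_tool --rows '[[[0,0,0],[0,0,1.0],4.5],[[0,0,0],[0,0,3.0],4.5],[[0,0,0],[0,0,5.0],4.5],[[0,0,0],[0,0,5.0],4.5],[[0,0,0],[-2.0,0,3.0],4.5],[[0,0,0],[0,0,0],4.5],[[0,0,0],[0,0,0],4.5]]'

```text
clock: 17.58
position: [0.5338, 0.1934, 0.1879]
ee_rot: [-0.0, 0.083, 0.997, -0.0]
contact_force: [-0.4, 0.9, 0.1]
width: 0.045
gripper_force: 0.0
```

```bash
python3 lid.py | sed -n '1p;8,10p'; python3 - <<'E'
from kn import *
np.set_printoptions(precision=4,suppress=True)
im=knife(.022,.014)
# bystanders: compare scene with start, outside knife / arm
a=cv2.imread("pics/scene0.png");b=eyes.get_image("scene")[:,:,::-1]
d=cv2.absdiff(a,b).max(2)>45
n,l,st,ce=cv2.connectedComponentsWithStats(d.astype(np.uint8))
for k in range(1,n):
    if st[k,4]>25: print(st[k])
E
```

```text
17.625 [0.53361783 0.19338344 0.18721455] [ 0.11154644 -0.21394377  0.05235186] [-0.01491719 -0.05752149  0.03665597]
1.6 [(257, 292, [12, 104, 64]), (293, 265, [15, 97, 123]), (303, 257, [13, 127, 90])]
1.8 [(264, 300, [12, 115, 69]), (301, 273, [15, 76, 117]), (311, 265, [14, 129, 83])]
2.0 [(272, 310, [14, 39, 155]), (308, 282, [14, 40, 152]), (319, 274, [15, 56, 156])]
((320.5, 230.0), (126.0, 31.0), 90.0)
((325.0, 329.0), (66.0, 12.0), 90.0)
handle [0.5366 0.1931 0.022 ] blade [0.6182 0.1831 0.014 ] 0.08223570344012245 yaw -0.12297870235276545
17.625 [0.5336 0.1934 0.1872] [-0.0007  0.0827  0.9966 -0.0002]
[267   0   8   8  53]
[305   0  37  26 472]
[291  16   8   5  28]
[ 112   47   55   98 2753]
[110  56   8   8  40]
[ 304   58   48   83 1865]
[101  71  13   9  71]
[79 73 16  8 75]
[ 127  103  153  106 3435]
[ 68 116  15   6  46]
[ 56 118  23  34 420]
[ 87 123  14  13 109]
[  11  132   80  131 4965]
[134 159  20  19 177]
[320 169  50  37 384]
[315 175  29  23 182]
[271 210  47  52 849]
[  35  214  149  102 7055]
[ 190  252  114   72 3378]
[194 294  23   7 104]
[ 246  327   53   76 1827]
```

The knife is flat and near the mat centre, and the lid is open. One scene-difference region lies near the stand and pliers, so I'll check them numerically in the top view.

```bash
python3 - <<'E'
from h import *
a=cv2.imread("pics/top0.png");b=eyes.get_image("top")[:,:,::-1]
c4=cv2.imread("pics/scene0.png");d4=eyes.get_image("scene")[:,:,::-1]
def tm(x,y,n,u,v,w,h):
    r=cv2.matchTemplate(y[v-6:v+h+6,u-6:u+w+6],x[v:v+h,u:u+w],cv2.TM_CCOEFF_NORMED);_,m,_,p=cv2.minMaxLoc(r);print(n,round(m,3),p[0]-6,p[1]-6)
for n,*r in(("stand",312,234,27,26),("pliers",303,286,22,56),("mug",290,183,46,40),("flux",472,234,28,26),("puck",137,288,32,28),("jar",126,230,42,34),("file",458,262,30,78),("knife2",236,145,58,36)): tm(a,b,n,*r)
for n,*r in(("stand",295,232,30,34),("pliers",220,202,58,30),("mug",338,230,44,56)): tm(c4,d4,"scene "+n,*r)
E
```

```text
stand 0.935 0 0
pliers 0.999 0 0
mug 1.0 0 0
flux 1.0 0 0
puck 0.986 0 0
jar 0.83 0 0
file 1.0 0 0
knife2 0.999 0 0
scene stand 0.893 0 0
scene pliers 0.999 0 0
scene mug 1.0 0 0
```

All bystanders show zero shift; the differences there are only shadow. I'll hand in.

```bash
python3 -c "
from rig import job
print(job.sign_off())"
```

```text
the job is handed in; nothing more can be done
None
```

The job is handed in: the lid is back on its stop at about 2.0 rad, the knife lies whole on the cork mat, and the other things on the bench show no shift in the camera images.

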